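# Slide the star diagonal's carrier under the retaining block

### The arm

A 7-joint arm with a two-finger parallel gripper is mounted at the origin on the work surface. World frame = base frame: x ahead of the robot, y to its left, z up, the work surface at z = 0. Lengths are in m, angles in rad, forces in N, time in s.
With the tool pointing down it reaches from about 0.4 to 0.85 m from the base axis. Payload 10.4 kg.
Tool frame: the origin (TCP) lies midway between the tips of the shut fingers; the grasp point (between the pads) lies 19 mm behind it; z points along the fingers, y is the direction in which the jaws open and shut (so a half turn about z gives the same grasp; the last joint's range is limited). The gripper opens to 87 mm and grips with 3 to 60 N. Pads are 19 mm wide; open, the fingers measure 117 mm over their backs; the gripper's body (75 mm by 190 mm) begins 51 mm behind the grasp point.
Start: joints at [1.321, 0.332, -0.065, 1.46, 0.022, 1.35, -0.088], TCP at [0.141, -0.609, 0.223] pointing down, gripper open.
Joint ranges: [-2.6, 2.6], [-0.5, 2.12], [-1.47, 1.34], [0.16, 2.42], [-1.27, 4.41], [0.06, 2.06], [-2.6, 2.6]. Speed limits (rad/s): [2.22, 2.22, 2.79, 2.79, 3.14, 3.14, 3.14].

### API

Orientations are given as a unit quaternion [w, x, y, z].
In Python, from bench import robot, optics gives the robot as it stands.
- The arm moves only by the tool servo_tool, never from a script. Its argument "motion" is text: rows parted by semicolons, each of 7 numbers parted by spaces: the shift along the tool's x, y, z in m, then the turn, a rotation vector about the tool's x, y, z in rad, then the opening in per cent of the stroke, from 0 (shut) to 100 (fully open). A call has exactly 8 rows; each row is the pose to reach, as a shift and turn from the pose commanded when the call began, along the tool's axes at that moment; what a row does not reach only later rows make up. A row lasts 1/12 s, in which the tool goes at most 41.7 mm and 7.16 degrees, less where a joint would pass 70% of its speed; a pose out of reach is approached as far as the arm can. A call with a gripper value outside its range is refused whole. The fingers move at their own pace and stop on an object; "force" is the grip in N (left out, the last holds). Time passes only in rows, so rows that repeat a pose let the fingers close, or fill a call up. It gives the time, the measured TCP pose, the force and the opening at its end, in the units of the state.
- robot.sense(): the state, without advancing time (a new reading comes with each control period).
- optics.capture(name): name is "scene" or "top" or "wrist"; returns the picture (400x640x3 uint8, blue, green, red); there is no depth.
- optics.get_calibration(name): a dict with "mtx" (3x3 intrinsics, pixels), "world_from_camera" (4x4, takes a point from camera to world coordinates); the wrist camera has in their place "tool_from_camera" (4x4, takes a point from camera to tool coordinates, whose origin is the TCP and whose axes are the flange's). Camera axes: x right, y up, looking along -z (the intrinsics and any distortion apply to the point x, -y, -z); pixel columns grow to the right and rows downward; lengths in m; the calibration is good to about 2 mm. A picture is of the moment at which its call begins: read the wrist's pose just before it. get_calibration takes no time and is no camera call.
- robot.hand_in(): hands the job in, once; it reports no verdict.
The state is a dict: "time_s": time; "q": joint angles; "joint_velocities": joint speeds; "effort": joint torques, N m; "eef_pos": TCP position; "ee_rot": TCP orientation; "wrist_force": force on the tool from outside, world axes, zero at the start; "moment": the same for the moment, N m; "gripper_width": finger opening in m.
Only numpy, scipy, OpenCV 4.12 (cv2) and the standard library are available. Lean on these libraries where they do the work, as an engineer would, in place of code of your own. Each camera call takes 0.05 s, during which the arm holds its last target.

### The job

Stow the white star diagonal for moving the cart: with its carrier plate flat on the cart top, slide the plate's bare toe in under the overhang of the dark steel retaining block until it meets the stop bar hidden in the pocket, which is set at a different depth each time and must be found by feel. Press it firmly but gently square against the stop for a moment, then let go and leave it seated there; never ram or jam it against the block, keep it upright, and leave everything else on the cart where it is.

Things in the scene. Friction and masses are not known exactly. Their poses are not given: they have to be found in the camera images.
- diagonal: White star diagonal screwed to a flat aluminium carrier plate, 0.35 kg, loose on the cart top. Plate 110 (x) x 52 (y) x 8 mm (z). Origin: on the plate's underside, on its centre line, 50 mm from its heel, 60 mm from its toe; x runs to the toe (bare plate from x = 2 to 60 mm), z up. A nose barrel, 30 mm diameter, points to -x, out to x = -64 mm, axis at z = 28 mm.
- housing (a point): Middle of the diagonal's white housing, the part to grip across its flat sides (along y): a block 40 mm long (x), 36 mm wide (y), from 8 to 48 mm above the plate's underside. This point is at (-18, 0, 28) mm from the diagonal's origin; axes as the diagonal's. Above it stands a round socket, 34 mm diameter, up to 62 mm.
- toe (a point): Middle of the lower leading edge of the carrier plate's toe, 60 mm along +x from the diagonal's origin; axes as the diagonal's.
- block: Dark steel retaining block, rigid, bolted down, 84 mm wide (y), 28 mm high, bolt heads to 32 mm. Origin: on the cart top, middle of the foot of the pocket's back wall, whose face is x = 0 (solid to 26 mm). The pocket opens to -x and has no floor (the plate slides on the cart top, z = 0). A rigid, locked stop bar in it, unseen, meets the toe at some x from -26 to -6 mm; seated, the x axes are parallel.
- mouth (a point): Lower front edge of the overhang, middle: (-42, 0, 11) mm in the block's frame, same axes. Overhang x = -42 to 0, underside 11 mm up; pocket 56 mm wide (2 mm play each side of the plate); guides 11 mm high flare before it from x = -42 to -66 mm, to about 70 mm apart. Press on the stop with about 8 to 12 N for half a second; over 22 N between diagonal and block is ramming: all is hard, creep and feel.
- canister: Bystander: upright aluminium screw-top canister with knurled cap, 64 mm diameter, 99 mm high. Origin: centre of underside.
- eyepiece: Bystander: matte black eyepiece standing on its barrel, 38 mm diameter, 56 mm high. Origin: centre of underside.
- moon_filter: Bystander: flat round filter with green glass, 36 mm diameter, 7 mm high. Origin: centre of underside.
- eyecup_a: Bystander: stiff black rubber ring, 38 mm diameter, 22 mm high, between the diagonal and the block. Origin: centre of underside.
- eyecup_b: Bystander: the same rubber ring, on the right-hand side of the cart. Origin: centre of underside.
- dust_cap: Bystander: flat black plastic disc, 48 mm diameter, 12 mm high. Origin: centre of underside.
- screwdriver: Bystander: screwdriver lying on the right-hand side, 170 mm long along its x.
Things that resemble listed ones, but are neither listed nor needed, are in the scene too. Leave any brown look-alike of the diagonal alone. What is shaped like the block but turquoise is not meant.

How it is judged:
On the way, in this order (a step that is already met when the one before it is completed fails the run):
1. the toe is in under the overhang, plate flat on the cart top (x of toe in the frame of block above -0.034 m and y of toe in the frame of block between -0.006 and 0.006 m and height (world z) of toe below 0.005 m), for 0.05 s.
2. the toe is pressed square against the stop bar with more than 4 N (horizontal distance between toe and stop_bar_c0 below 0.0055 m and angle between the x axis of diagonal and the x axis of block, either way round below 0.06 rad and contact force between diagonal and stop_bar_c0 above 4 N), for 0.25 s.
At the end, for the whole second after the job is handed in: The carrier plate lies flat and at rest on the cart top (tilt under 0.05 rad, origin less than 3 mm above the cart top), released, its toe under the overhang and still at the stop bar (gap under about 2 mm), within 5 mm of the pocket's middle, and square to the block within 0.06 rad (horizontal distance between toe and stop_bar_c0 below 0.0055 m and x of toe in the frame of block above -0.03 m and y of toe in the frame of block between -0.005 and 0.005 m and angle between the x axis of diagonal and the x axis of block, either way round below 0.06 rad and angle between diagonal's own z axis and vertical below 0.05 rad and height (world z) of diagonal below 0.003 m and linear speed of diagonal below 0.01 m/s); the robot touches nothing.
It fails at once if the diagonal is pushed against the block or its stop with more than 22 N (contact force between diagonal and block above 22 N).
It fails at once if the diagonal is tipped by more than 0.5 rad (angle between diagonal's own z axis and vertical above 0.5 rad).
It fails at once if a bystander is moved by more than 20 mm (distance of any of canister, eyepiece, moon_filter, eyecup_a, eyecup_b, dust_cap, screwdriver from where it was at the start of the episode above 0.02 m).
It also fails if it takes over 59 s, if anything falls off the work surface, if the arm or the gripper's body presses on something with over 40 N, if the wrist force passes 120 N, or if a joint passes its speed limit or range.

## Working session

There is one attempt and no reset: what is moved stays moved. The work goes in short steps, Python scripts to look and compute and a tool call to move; the robot and the scene stay as the last step left them, time stands still between calls to the robot, and variables do not carry over. Pictures are saved under pics/ and viewed, and the job is handed in when it is done.

Besides the shell and the picture viewer there is one more tool, called after ">>>" as name(argument=value, ...), one argument or row to a line, values as JSON. servo_tool: Moves the arm, as the interface text tells. Its arguments: {"type":"object","properties":{"motion":{"type":"string"},"force":{"type":"number"}},"required":["motion"]}

```bash
mkdir -p pics; ls; python3 - <<'E'
from bench import robot, optics
import cv2
s=robot.sense();print(s)
for n in("scene","top"):
    cv2.imwrite(f"pics/{n}0.png",optics.capture(n)); c=optics.get_calibration(n);print(n,c)
print(optics.get_calibration("wrist"))
E
```

```text
pics
{'time_s': 0.0, 'q': array([ 1.32137459,  0.33286215, -0.06468859,  1.46089399,  0.0216143 ,
        1.34989344, -0.08850157]), 'joint_velocities': array([ 2.49330982e-04, -2.14196957e-04, -6.09382988e-05,  1.01704034e-03,
       -1.34572107e-03,  1.81074586e-03, -7.75088546e-04]), 'effort': array([-7.56738191e-04, -6.23245811e+01,  2.45333748e-02, -3.89902675e+01,
       -6.12583570e-02,  3.96425917e-02,  1.50664137e-04]), 'eef_pos': array([ 0.14045355, -0.60864084,  0.22178258]), 'ee_rot': array([-6.70539871e-04,  9.93575038e-01,  1.13173235e-01, -1.16204378e-04]), 'wrist_force': array([-0.73938611, -0.25743682, -0.25906362]), 'moment': array([ 0.03096777,  0.01479597, -0.05313112]), 'gripper_width': 0.08720086357552723}
scene {'mtx': array([[384.61206294,   0.        , 318.17678079],
       [  0.        , 384.61206294, 197.05631627],
       [  0.        ,   0.        ,   1.        ]]), 'world_from_camera': array([[ 0.63413117, -0.5412847 ,  0.55216712,  1.16461122],
       [ 0.77302977,  0.4598677 , -0.43697445, -0.41346438],
       [-0.01739624,  0.70394075,  0.71004563,  0.
[... 332 characters left out ...]
0.99615514,  0.08659476, -0.01327753,  0.00171096],
       [ 0.00528358,  0.21066672,  0.97754366,  1.48347788],
       [ 0.        ,  0.        ,  0.        ,  1.        ]])}
{'mtx': array([[283.30804999,   0.        , 322.38096132],
       [  0.        , 283.30804999, 200.017592  ],
       [  0.        ,   0.        ,   1.        ]]), 'tool_from_camera': array([[ 2.93230508e-05,  9.64785707e-01,  2.63037142e-01,
         7.05754695e-02],
       [ 9.99999997e-01, -4.75306573e-05,  6.28574656e-05,
        -1.21341167e-04],
       [ 7.31463127e-05,  2.63037140e-01, -9.64785706e-01,
        -1.61536582e-01],
       [ 0.00000000e+00,  0.00000000e+00,  0.00000000e+00,
         1.00000000e+00]])}
```

View pics/scene0.png

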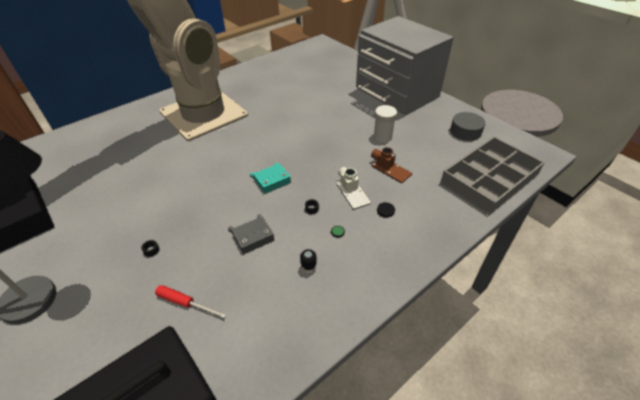

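View pics/top0.png

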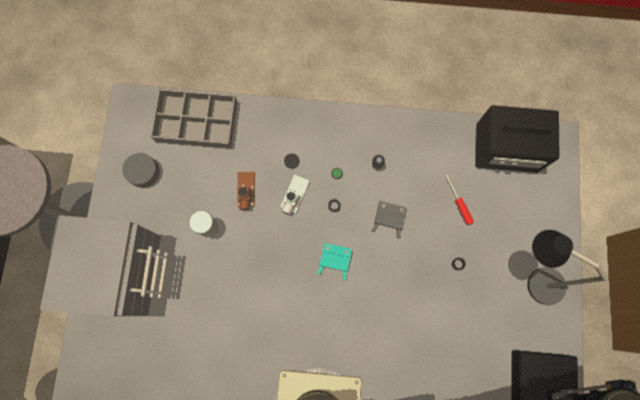

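The top view has two diagonals: white at about (294,195) and a brown look-alike at (246,190). It also has two blocks: dark steel at (390,217) and turquoise at (335,260). I choose white and dark. Next is a close crop to check.

```bash
python3 - <<'E'
import cv2
a=cv2.imread("pics/top0.png")
cv2.imwrite("pics/c1.png",cv2.resize(a[145:255,265:425],None,fx=5,fy=5,interpolation=cv2.INTER_CUBIC))
a=cv2.imread("pics/scene0.png")
cv2.imwrite("pics/c2.png",cv2.resize(a[150:270,220:420],None,fx=4,fy=4,interpolation=cv2.INTER_CUBIC))
E
```

```text
(no output)
```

View pics/c1.png

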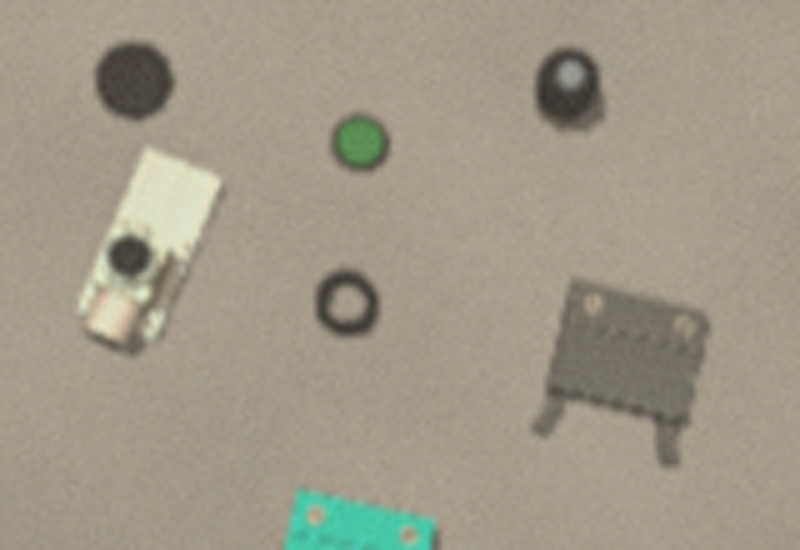

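View pics/c2.png

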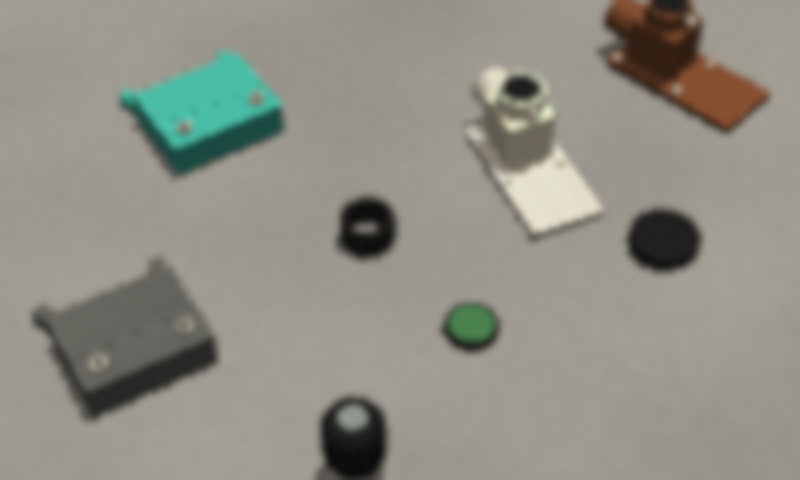

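```bash
cat > h.py <<'E'
import numpy as np
def ray(c,px,z,T=None):
    K=c["mtx"];T=c["world_from_camera"] if T is None else T
    d=T[:3,:3]@np.array([(px[0]-K[0,2])/K[0,0],-(px[1]-K[1,2])/K[1,1],-1]);o=T[:3,3]
    return o+d*(z-o[2])/d[2]
E
python3 - <<'E'
from h import *
from bench import optics
np.set_printoptions(precision=4,suppress=True)
t=optics.get_calibration("top");s=optics.get_calibration("scene")
f=lambda x,y:(x/5+265,y/5+145)
g=lambda x,y:(x/4+220,y/4+150)
for n,p,z in [("toeL",(147,148),.008),("toeR",(222,183),.008),("heelL",(80,312),.008),("heelR",(160,345),.008),("sock",(130,256),.062),
 ("bkL",(573,280),.028),("bkR",(708,320),.028),("frL",(547,388),.028),("frR",(688,422),.028),("bolt1",(593,303),.032),("bolt2",(683,324),.032),("flL",(543,432),.011),("flR",(668,462),.011),
 ("eyecup",(347,303),.02),("filter",(360,142),.007),("eyep",(570,75),.056),("cap",(135,80),.012)]: print(n,ray(t,f(*p),z))
print()
for n,p,z in [("toeL",(603,212),.008),("toeR",(533,236),.008),("heelR",(468,130),.008),("sock",(521,88),.062),("bolt1",(185,325),.032),("bolt2",(97,361),.032),("bkL",(215,343),.028),("bkR",(90,390),.028),("frL",(160,270),.028),("frR",(45,322),.028),("eyecup",(368,215),.022)]: print(n,ray(s,g(*p),z))
E
```

```text
toeL [0.6915 0.1329 0.008 ]
toeR [0.6734 0.0847 0.008 ]
heelL [0.585  0.1629 0.008 ]
heelR [0.569  0.1125 0.008 ]
sock [0.6099 0.1314 0.062 ]
bkL [ 0.6267 -0.1324  0.028 ]
bkR [ 0.6093 -0.2147  0.028 ]
frL [ 0.5594 -0.1213  0.028 ]
frR [ 0.5464 -0.2062  0.028 ]
bolt1 [ 0.6127 -0.1449  0.032 ]
bolt2 [ 0.6047 -0.1993  0.032 ]
flL [ 0.5357 -0.1221  0.011 ]
flR [ 0.5242 -0.198   0.011 ]
eyecup [0.6023 0.0018 0.02  ]
filter [0.7073 0.0024 0.007 ]
eyep [ 0.746  -0.1197  0.056 ]
cap [0.7332 0.1443 0.012 ]

toeL [0.6971 0.1342 0.008 ]
toeR [0.683  0.0839 0.008 ]
heelR [0.5791 0.1186 0.008 ]
sock [0.614  0.1339 0.062 ]
bolt1 [ 0.6167 -0.1424  0.032 ]
bolt2 [ 0.606  -0.1978  0.032 ]
bkL [ 0.637  -0.1349  0.028 ]
bkR [ 0.6188 -0.2112  0.028 ]
frL [ 0.5662 -0.1278  0.028 ]
frR [ 0.5564 -0.205   0.028 ]
eyecup [0.6089 0.0052 0.022 ]
```

```bash
cat >> h.py <<'E'
from scipy.spatial.transform import Rotation as R
np.set_printoptions(precision=4,suppress=True)
def rot(q): return R.from_quat([q[1],q[2],q[3],q[0]])
def to(s,p,yaw):
    """shift & rotvec in tool axes to reach pos p with tool down, tool-x at yaw"""
    r=rot(s["ee_rot"]); c,n=np.cos(yaw),np.sin(yaw)
    g=R.from_matrix(np.array([[c,n,0],[n,-c,0],[0,0,-1]]).T)
    print("shift",r.inv().apply(np.array(p)-s["eef_pos"]),"turn",(r.inv()*g).as_rotvec())
def wristT(s,c):
    T=np.eye(4);T[:3,:3]=rot(s["ee_rot"]).as_matrix();T[:3,3]=s["eef_pos"];return T@c["tool_from_camera"]
E
python3 - <<'E'
from h import *
from bench import robot
s=robot.sense()
to(s,[.25,-.42,.22],1.2);to(s,[.56,-.17,.14],2.97)
E
```

```text
shift [ 0.1492 -0.1592  0.002 ] turn [-0.0011 -0.0005 -0.9732]
shift [ 0.5074 -0.333   0.0822] turn [-0.0004 -0.0016 -2.7432]
```

>>> servo_tool(
  motion="0.02 -0.03 0 0 0 -0.12 100;0.04 -0.06 0 0 0 -0.24 100;0.06 -0.09 0 0 0 -0.36 100;0.08 -0.11 0 0 0 -0.48 100;0.1 -0.13 0 0 0 -0.6 100;0.12 -0.145 0 0 0 -0.72 100;0.135 -0.155 0 0 0 -0.84 100;0.15 -0.16 0 0 0 -0.97 100",
)

```text
time_s: 0.77
eef_pos: [0.2514, -0.4177, 0.2226]
ee_rot: [-0.0, 0.826, 0.564, -0.0]
wrist_force: [0.2, 1.0, -0.4]
gripper_width: 0.0871
```

```bash
python3 - <<'E'
from h import *
from bench import robot
s=robot.sense();print(s["q"],s["eef_pos"],s["wrist_force"])
to(s,[.48,-.2,.2],2.2);to(s,[.56,-.17,.14],2.97)
E
```

```text
[ 1.2081  0.0444 -0.2795  1.8001  0.013   1.2991  0.5533] [ 0.2514 -0.4177  0.2226] [ 0.2383  1.0275 -0.4367]
shift [0.2859 0.1338 0.0225] turn [-0.0003 -0.0001 -1.0013]
shift [0.343  0.1975 0.0825] turn [-0.0003 -0.0002 -1.7713]
```

>>> servo_tool(
  motion="0.036 0.017 0.003 0 0 -0.12 100;0.072 0.034 0.006 0 0 -0.24 100;0.108 0.05 0.009 0 0 -0.36 100;0.144 0.067 0.012 0 0 -0.48 100;0.18 0.084 0.015 0 0 -0.6 100;0.215 0.1 0.018 0 0 -0.72 100;0.25 0.117 0.02 0 0 -0.84 100;0.286 0.134 0.022 0 0 -0.96 100",
)

```text
time_s: 1.43
eef_pos: [0.4819, -0.2019, 0.2004]
ee_rot: [0.0, 0.473, 0.881, -0.0]
wrist_force: [0.2, -0.9, 0.2]
gripper_width: 0.0872
```

```bash
python3 - <<'E'
from h import *
from bench import robot
s=robot.sense();print(s["q"],s["eef_pos"],s["wrist_force"])
to(s,[.55,-.17,.13],2.97)
E
```

```text
[ 0.8594  0.1691 -0.6044  1.7351  0.1006  1.2685  0.818 ] [ 0.4819 -0.2019  0.2004] [ 0.153  -0.8562  0.2202]
shift [-0.0111  0.0744  0.0703] turn [-0.0003  0.     -0.8128]
```

>>> servo_tool(
  motion="-0.001 0.012 0.01 0 0 -0.12 100;-0.003 0.024 0.02 0 0 -0.24 100;-0.005 0.036 0.03 0 0 -0.36 100;-0.007 0.048 0.04 0 0 -0.48 100;-0.009 0.06 0.05 0 0 -0.6 100;-0.011 0.074 0.06 0 0 -0.72 100;-0.011 0.074 0.07 0 0 -0.81 100;-0.011 0.074 0.07 0 0 -0.81 100",
)

```text
time_s: 2.1
eef_pos: [0.5481, -0.171, 0.1281]
ee_rot: [-0.002, 0.087, 0.996, 0.001]
wrist_force: [-0.7, -0.1, 0.3]
gripper_width: 0.0872
```

```bash
python3 - <<'E'
from h import *
from bench import robot,optics
import cv2
s=robot.sense();print(s["q"],s["eef_pos"],s["wrist_force"],s["ee_rot"])
im=optics.capture("wrist");cv2.imwrite("pics/w1.png",im)
T=wristT(s,optics.get_calibration("wrist"));np.save("w1.npy",T)
E
```

```text
[ 0.8043  0.3819 -0.7075  1.6829  0.2636  1.1786  1.4262] [ 0.5481 -0.171   0.1281] [-0.677  -0.0812  0.2599] [-0.0017  0.0871  0.9962  0.0008]
```

View pics/w1.png

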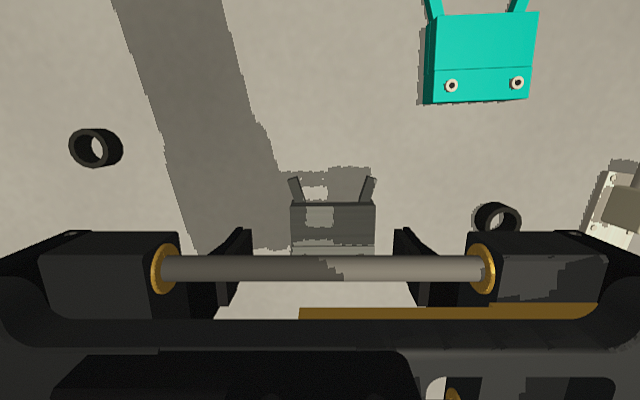

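The wrist view shows the dark block at about (333,225), half hidden by the gripper, with the turquoise one at (480,55). The camera sees the tool's +x side. I'll turn the tool half round so it looks at the block and toe during insertion.

```bash
python3 - <<'E'
from h import *
from bench import robot,optics
s=robot.sense()
to(s,[.48,-.14,.16],1.97)
to(s,[.48,-.14,.16],-0.17)
E
```

```text
shift [ 0.0728  0.0188 -0.0305] turn [-0.0005 -0.0028  0.9906]
shift [ 0.0728  0.0188 -0.0305] turn [-0.004  -0.0014  3.1306]
```

>>> servo_tool(
  motion="0.009 0.002 -0.005 0 0 0.12 100;0.018 0.005 -0.01 0 0 0.24 100;0.027 0.007 -0.015 0 0 0.36 100;0.036 0.01 -0.02 0 0 0.48 100;0.045 0.012 -0.025 0 0 0.6 100;0.055 0.015 -0.03 0 0 0.72 100;0.065 0.017 -0.03 0 0 0.84 100;0.073 0.019 -0.03 0 0 0.96 100",
)

```text
time_s: 2.82
eef_pos: [0.48, -0.1403, 0.1617]
ee_rot: [0.001, 0.544, 0.839, -0.0]
wrist_force: [0.0, -0.4, -0.5]
gripper_width: 0.0871
```

>>> servo_tool(
  motion="0 0 0 0 0 0.12 100;0 0 0 0 0 0.24 100;0 0 0 0 0 0.36 100;0 0 0 0 0 0.48 100;0 0 0 0 0 0.6 100;0 0 0 0 0 0.72 100;0 0 0 0 0 0.84 100;0 0 0 0 0 0.96 100",
)

```text
time_s: 3.48
eef_pos: [0.4804, -0.1405, 0.1614]
ee_rot: [0.0, 0.87, 0.493, 0.0]
wrist_force: [-0.2, 0.6, 0.1]
gripper_width: 0.0868
```

>>> servo_tool(
  motion="0 0 0 0 0 0.12 100;0 0 0 0 0 0.24 100;0 0 0 0 0 0.36 100;0 0 0 0 0 0.48 100;0 0 0 0 0 0.6 100;0 0 0 0 0 0.72 100;0 0 0 0 0 0.84 100;0 0 0 0 0 0.96 100",
)

```text
time_s: 4.15
eef_pos: [0.4804, -0.1404, 0.1614]
ee_rot: [0.0, 0.999, 0.036, 0.0]
wrist_force: [-1.0, -1.0, 0.9]
gripper_width: 0.0873
```

```bash
python3 - <<'E'
from h import *
from bench import robot,optics
s=robot.sense();print(s["q"],s["eef_pos"],s["ee_rot"])
to(s,[.48,-.14,.16],-0.17)
E
```

```text
[ 0.6347  0.1356 -0.4726  1.8443  0.067   1.1762 -1.3594] [ 0.4804 -0.1404  0.1614] [0.0003 0.9994 0.0356 0.0005]
shift [-0.0004 -0.0005  0.0014] turn [ 0.0004 -0.001   0.2412]
```

>>> servo_tool(
  motion="0 0 0 0 0 0.12 100;0 0 0 0 0 0.24 100;0 0 0 0 0 0.24 100;0 0 0 0 0 0.24 100;0 0 0 0 0 0.24 100;0 0 0 0 0 0.24 100;0 0 0 0 0 0.24 100;0 0 0 0 0 0.24 100",
)

```text
time_s: 4.82
eef_pos: [0.4805, -0.1401, 0.1606]
ee_rot: [0.0, 0.997, -0.079, 0.0]
wrist_force: [-0.8, -1.1, 0.3]
gripper_width: 0.087
```

```bash
cat >> h.py <<'E'
def snap(n):
    from bench import robot,optics
    import cv2
    s=robot.sense();im=optics.capture("wrist");cv2.imwrite(f"pics/{n}.png",im)
    T=wristT(s,optics.get_calibration("wrist"));np.save(n+".npy",T)
    print(s["time_s"],s["q"],s["eef_pos"],s["ee_rot"],s["wrist_force"]);return s,im
E
python3 -c "
from h import *
snap('w2')"
```

```text
4.8167 [ 0.6195  0.1356 -0.4569  1.8452  0.0647  1.1752 -1.587 ] [ 0.4805 -0.1401  0.1606] [ 0.      0.9969 -0.0786  0.    ] [-0.7582 -1.0625  0.2516]
```

View pics/w2.png

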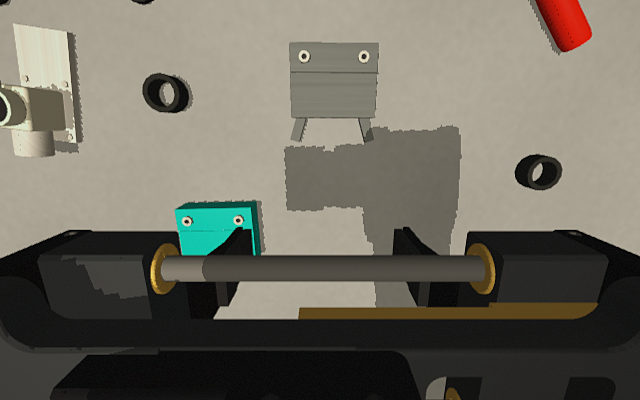

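The block is at (334,80) with its guides at (297,130) and (365,130). The diagonal is at (45,90), the eyecup at (165,92). I'll enlarge.

```bash
python3 - <<'E'
import cv2
a=cv2.imread("pics/w2.png")
cv2.imwrite("pics/c3.png",cv2.resize(a[35:150,275:395],None,fx=5,fy=5,interpolation=cv2.INTER_CUBIC))
cv2.imwrite("pics/c4.png",cv2.resize(a[10:170,0:100],None,fx=4,fy=3.7,interpolation=cv2.INTER_CUBIC))
E
```

```text
(no output)
```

View pics/c3.png

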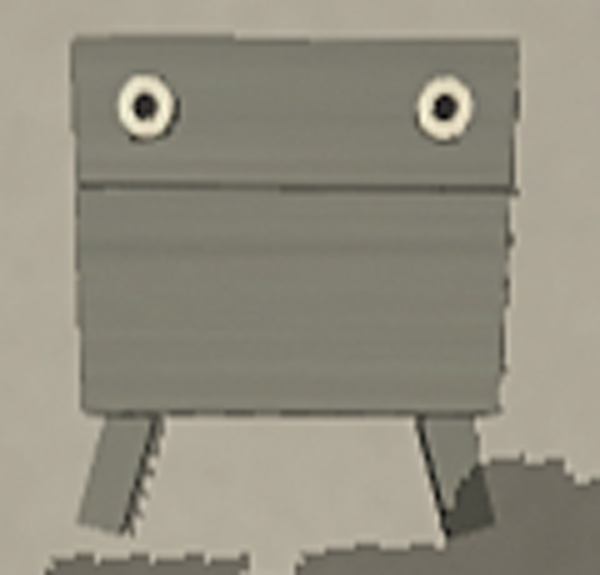

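View pics/c4.png

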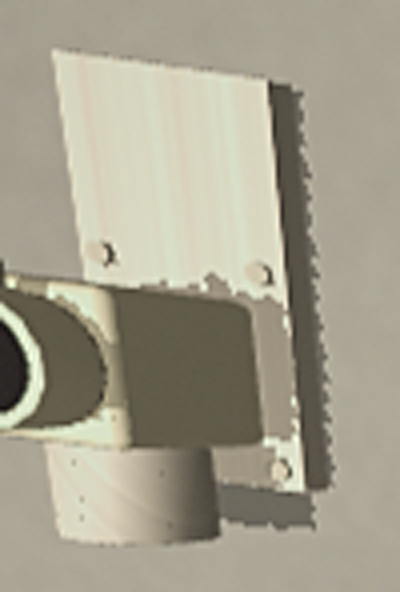

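```bash
python3 - <<'E'
from h import *
from bench import optics
c=optics.get_calibration("wrist");T=np.load("w2.npy")
f=lambda p:((p[0]+.5)/5-.5+275,(p[1]+.5)/5-.5+35)
g=lambda p:((p[0]+.5)/4-.5,(p[1]+.5)/3.7-.5+10)
P={}
for n,p,z in [("bkL",(72,38),.028),("bkR",(519,40),.028),("frL",(83,411),.028),("frR",(500,412),.028),("b1",(146,107),.032),("b2",(444,108),.032),("gL",(160,415),.011),("gR",(418,415),.011)]:
    P[n]=ray(c,f(p),z,T);print(n,P[n])
for a,b in[("bkR","bkL"),("frR","frL"),("b2","b1"),("gR","gL")]:
    d=P[b]-P[a];print(a,np.hypot(*d[:2]),"yaw",np.arctan2(-d[0],d[1]),"mid",(P[a]+P[b])/2)
for n,p,z in [("tL",(53,50),.008),("tR",(268,80),.008),("hR",(300,490),.008)]:
    P[n]=ray(c,g(p),z,T);print(n,P[n])
d=P["tL"]-P["tR"];print(np.hypot(*d[:2]),np.arctan2(-d[0],d[1]))
d=P["tR"]-P["hR"];print(np.hypot(*d[:2]),np.arctan2(d[1],d[0]))
E
```

```text
bkL [ 0.6268 -0.1321  0.028 ]
bkR [ 0.6134 -0.2145  0.028 ]
frL [ 0.5608 -0.1217  0.028 ]
frR [ 0.5475 -0.2038  0.028 ]
b1 [ 0.6122 -0.1438  0.032 ]
b2 [ 0.6034 -0.1987  0.032 ]
gL [ 0.558  -0.1359  0.011 ]
gR [ 0.5495 -0.1896  0.011 ]
bkR 0.08353956278262069 yaw -0.16149599791157182 mid [ 0.6201 -0.1733  0.028 ]
frR 0.08310394329213706 yaw -0.15969934963319327 mid [ 0.5541 -0.1628  0.028 ]
b2 0.05557103034287898 yaw -0.1605118734519754 mid [ 0.6078 -0.1712  0.032 ]
gR 0.054421069559185846 yaw -0.15739714374155822 mid [ 0.5538 -0.1628  0.011 ]
tL [0.6911 0.134  0.008 ]
tR [0.6761 0.0846 0.008 ]
hR [0.5725 0.1181 0.008 ]
0.05162502148223779 -0.29550695758669343
0.10890194485557876 -0.3126502757400378
```

```bash
python3 - <<'E'
from h import *
from bench import robot
s=robot.sense();to(s,[.609,.1327,.16],-.305)
E
```

```text
shift [ 0.0841 -0.2896  0.0006] turn [ 0.     -0.      0.1474]
```

>>> servo_tool(
  motion="0.012 -0.041 0 0 0 0.02 100;0.024 -0.082 0 0 0 0.04 100;0.036 -0.12 0 0 0 0.06 100;0.048 -0.16 0 0 0 0.08 100;0.06 -0.2 0 0 0 0.1 100;0.07 -0.24 0 0 0 0.12 100;0.084 -0.27 0 0 0 0.147 100;0.084 -0.29 0 0 0 0.147 100",
)

```text
time_s: 5.53
eef_pos: [0.6105, 0.1367, 0.1601]
ee_rot: [-0.001, 0.988, -0.152, -0.0]
wrist_force: [-0.2, 0.0, -0.6]
gripper_width: 0.0871
```

>>> servo_tool(
  motion="0 0 0 0 0 0 100;0 0 0.01 0 0 0 100;0 0 0.02 0 0 0 100;0 0 0.03 0 0 0 100;0 0 0.035 0 0 0 100;0 0 0.035 0 0 0 100;0 0 0.035 0 0 0 100;0 0 0.035 0 0 0 100",
)

```text
time_s: 6.2
eef_pos: [0.6094, 0.1327, 0.126]
ee_rot: [-0.0, 0.988, -0.152, 0.0]
wrist_force: [0.4, -0.5, 0.3]
gripper_width: 0.0868
```

```bash
python3 -c "
from h import *
s,_=snap('w3');to(s,[.609,.1327,.014],-.305)"
```

```text
6.2 [ 0.1494  0.4574 -0.5685  1.5592  0.2582  1.2001 -2.3429] [0.6094 0.1327 0.126 ] [-0.      0.9883 -0.1523  0.0003] [ 0.3943 -0.4862  0.3188]
shift [-0.0004  0.0001  0.112 ] turn [-0.0002 -0.0006 -0.0008]
```

View pics/w3.png

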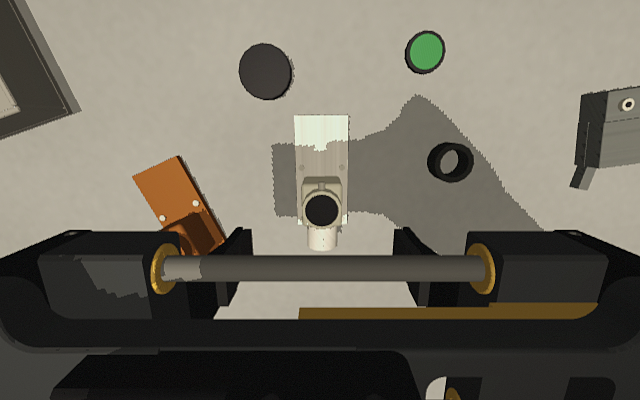

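>>> servo_tool(
  motion="0 0 0.015 0 0 0 70;0 0 0.03 0 0 0 70;0 0 0.045 0 0 0 70;0 0 0.06 0 0 0 70;0 0 0.075 0 0 0 70;0 0 0.09 0 0 0 70;0 0 0.104 0 0 0 70;0 0 0.111 0 0 0 70",
  force=20,
)

```text
time_s: 6.92
eef_pos: [0.6086, 0.1328, 0.013]
ee_rot: [0.0, 0.988, -0.152, -0.001]
wrist_force: [0.3, 0.4, -1.2]
gripper_width: 0.0612
```

>>> servo_tool(
  motion="0 0 0 0 0 0 70;0 0 0 0 0 0 50;0 0 0 0 0 0 35;0 0 0 0 0 0 20;0 0 0 0 0 0 20;0 0 0 0 0 0 20;0 0 0 0 0 0 20;0 0 0 0 0 0 20",
  force=20,
)

```text
time_s: 7.58
eef_pos: [0.6095, 0.1331, 0.0151]
ee_rot: [-0.0, 0.988, -0.152, 0.0]
wrist_force: [-1.6, -0.0, 5.1]
gripper_width: 0.036
```

```bash
python3 -c "
from h import *
s,_=snap('w4');c=__import__('bench').optics.get_calibration('wrist')
print(ray(c,(321.5,115),.008,np.load('w3.npy')))"
```

```text
7.5833 [ 0.1192  0.5784 -0.5297  1.6435  0.3326  1.0099 -2.3942] [0.6095 0.1331 0.0151] [-0.0001  0.9884 -0.152   0.0004] [-1.5792 -0.0478  5.0513]
[0.6837 0.1096 0.008 ]
```

View pics/w4.png

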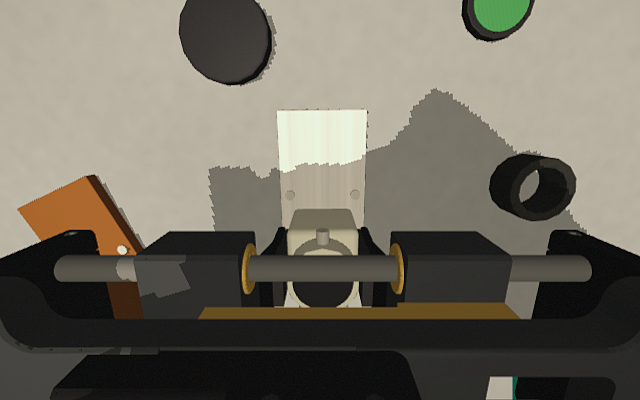

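>>> servo_tool(
  motion="0 0 -0.004 0 0 0 20;0 0 -0.01 0 0 0 20;0 0 -0.02 0 0 0 20;0 0 -0.03 0 0 0 20;0 0 -0.04 0 0 0 20;0 0 -0.05 0 0 0 20;0 0 -0.06 0 0 0 20;0 0 -0.06 0 0 0 20",
  force=25,
)

```text
time_s: 8.3
eef_pos: [0.6105, 0.1335, 0.0774]
ee_rot: [-0.001, 0.988, -0.152, 0.002]
wrist_force: [0.3, -0.1, -2.3]
gripper_width: 0.0358
```

```bash
python3 -c "
from h import *
s,_=snap('w5')
to(s,[.4347,-.1435,.075],-.16)"
```

```text
8.3 [ 0.1382  0.5059 -0.5548  1.6025  0.2895  1.1123 -2.3647] [0.6105 0.1335 0.0774] [-0.0006  0.9884 -0.152   0.0018] [ 0.3388 -0.1075 -2.3169]
shift [-0.0844  0.317   0.0016] turn [-0.0014 -0.0035 -0.1452]
```

View pics/w5.png

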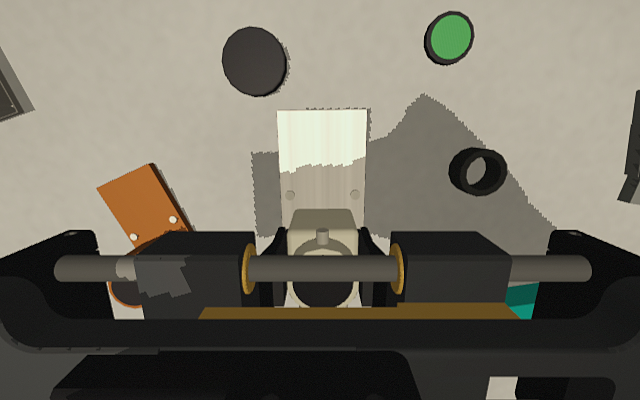

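It's held: the toe stays at (277–367,110) in the wrist image, same as before the lift. Now I carry it.

>>> servo_tool(
  motion="-0.003 0.01 0 0 0 -0.01 20;-0.009 0.03 0 0 0 -0.02 20;-0.015 0.055 0 0 0 -0.03 20;-0.022 0.08 0 0 0 -0.04 20;-0.029 0.108 0 0 0 -0.05 20;-0.036 0.135 0 0 0 -0.06 20;-0.043 0.162 0 0 0 -0.07 20;-0.05 0.19 0 0 0 -0.085 20",
)

```text
time_s: 9.02
eef_pos: [0.5025, -0.0346, 0.0738]
ee_rot: [0.0, 0.994, -0.11, -0.001]
wrist_force: [0.8, -0.3, -2.4]
gripper_width: 0.0359
```

>>> servo_tool(
  motion="-0.007 0.025 0 0 0 -0.01 20;-0.014 0.05 0 0 0 -0.02 20;-0.021 0.075 0 0 0 -0.03 20;-0.028 0.095 0 0 0 -0.04 20;-0.033 0.112 0 0 0 -0.05 20;-0.038 0.12 0 0 0 -0.06 20;-0.042 0.12 0 0 0 -0.06 20;-0.042 0.12 0 0 0 -0.06 20",
)

```text
time_s: 9.68
eef_pos: [0.4357, -0.1411, 0.074]
ee_rot: [0.0, 0.997, -0.081, -0.001]
wrist_force: [-0.2, -0.5, -2.4]
gripper_width: 0.036
```

```bash
python3 -c "
from h import *
s,_=snap('w6')
to(s,[.4347,-.1435,.025],-.16)"
```

```text
9.6833 [ 0.6881  0.152  -0.5009  2.0324  0.088   0.9788 -1.5895] [ 0.4357 -0.1411  0.074 ] [ 0.      0.9967 -0.0807 -0.0007] [-0.1898 -0.4641 -2.3947]
shift [-0.0006  0.0025  0.049 ] turn [ 0.0001  0.0014 -0.0015]
```

View pics/w6.png

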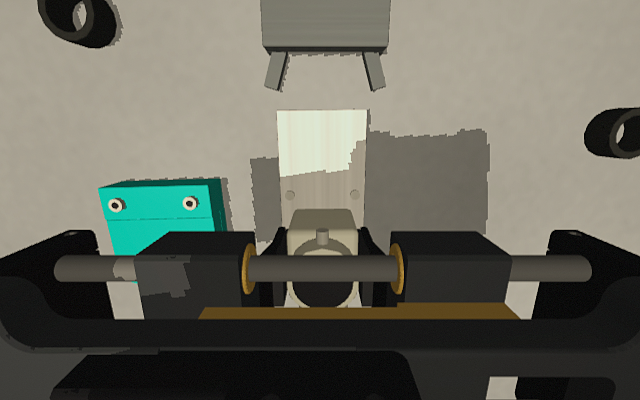

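>>> servo_tool(
  motion="0 0.001 0.006 0 0 0 20;0 0.0025 0.013 0 0 0 20;0 0.0025 0.02 0 0 0 20;0 0.0025 0.027 0 0 0 20;0 0.0025 0.034 0 0 0 20;0 0.0025 0.041 0 0 0 20;0 0.0025 0.048 0 0 0 20;0 0.0025 0.05 0 0 0 20",
)

```text
time_s: 10.4
eef_pos: [0.4361, -0.1433, 0.0232]
ee_rot: [-0.0, 0.997, -0.08, -0.001]
wrist_force: [-0.3, -0.4, -1.7]
gripper_width: 0.0358
```

>>> servo_tool(
  motion="0 0 0.001 0 0 0 20;0 0 0.002 0 0 0 20;0 0 0.003 0 0 0 20;0 0 0.004 0 0 0 20;0 0 0.005 0 0 0 20;0 0 0.006 0 0 0 20;0 0 0.007 0 0 0 20;0 0 0.007 0 0 0 20",
)

```text
time_s: 11.07
eef_pos: [0.4367, -0.1435, 0.0174]
ee_rot: [0.0, 0.997, -0.08, -0.0]
wrist_force: [-0.0, -0.3, -2.8]
gripper_width: 0.0359
```

```bash
python3 -c "
from h import *
s,_=snap('w7')
to(s,[.4347,-.1435,.015],-.16)
import cv2
a=cv2.imread('pics/w7.png')
cv2.imwrite('pics/c7.png',cv2.resize(a[0:150,230:420],None,fx=4,fy=4,interpolation=cv2.INTER_CUBIC))"
```

```text
11.0667 [ 0.6675  0.2476 -0.4852  2.0712  0.152   0.8562 -1.6361] [ 0.4367 -0.1435  0.0174] [ 0.      0.9968 -0.08   -0.0001] [-0.0075 -0.2516 -2.8128]
shift [-0.002   0.0003  0.0024] turn [ 0.0001  0.0001 -0.0002]
```

View pics/c7.png

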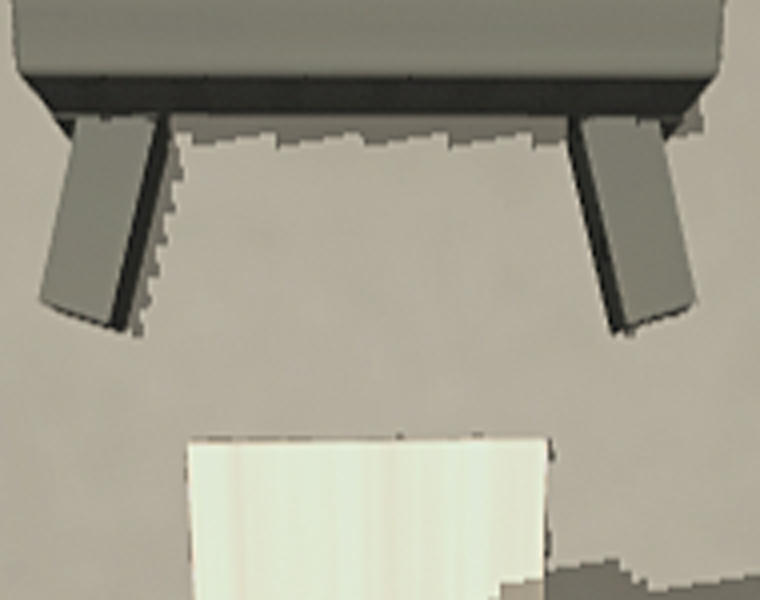

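>>> servo_tool(
  motion="0 0 0.0005 0 0 0 20;0 0 0.001 0 0 0 20;0 0 0.0015 0 0 0 20;0 0 0.002 0 0 0 20;0 0 0.002 0 0 0 20;0 0 0.002 0 0 0 20;0 0 0.002 0 0 0 20;0 0 0.002 0 0 0 20",
)

```text
time_s: 11.78
eef_pos: [0.4368, -0.1435, 0.0156]
ee_rot: [0.0, 0.997, -0.08, 0.0]
wrist_force: [0.2, 0.6, -2.9]
gripper_width: 0.0355
```

>>> servo_tool(
  motion="0 0 0.0003 0 0 0 20;0 0 0.0006 0 0 0 20;0 0 0.001 0 0 0 20;0 0 0.001 0 0 0 20;0 0 0.001 0 0 0 20;0 0 0.001 0 0 0 20;0 0 0.001 0 0 0 20;0 0 0.001 0 0 0 20",
)

```text
time_s: 12.45
eef_pos: [0.4368, -0.1436, 0.015]
ee_rot: [0.0, 0.997, -0.08, -0.0]
wrist_force: [-3.6, 0.2, 7.0]
gripper_width: 0.036
```

>>> servo_tool(
  motion="0 0 -0.0005 0 0 0 20;0.003 0 -0.0005 0 0 0 20;0.008 0 -0.0005 0 0 0 20;0.014 0 -0.0005 0 0 0 20;0.02 0 -0.0005 0 0 0 20;0.026 0 -0.0005 0 0 0 20;0.03 0 -0.0005 0 0 0 20;0.03 0 -0.0005 0 0 0 20",
  force=20,
)

```text
time_s: 13.12
eef_pos: [0.4677, -0.1484, 0.0151]
ee_rot: [-0.0, 0.997, -0.08, 0.001]
wrist_force: [0.4, 0.4, -0.4]
gripper_width: 0.0359
```

```bash
cat >> h.py <<'E'
def blk(s):
    y=rot(s["ee_rot"]).as_matrix()[:,0]; t=s["eef_pos"]+.078*y
    d=t-np.array([.5956,-.1695,0]);c,n=np.cos(-.16),np.sin(-.16)
    f=s["wrist_force"]
    print("toe blk x %.4f y %.4f yawerr %.4f Fx %.2f Fy %.2f Fz %.2f"%(c*d[0]+n*d[1],-n*d[0]+c*d[1],np.arctan2(y[1],y[0])+.16,c*f[0]+n*f[1],-n*f[0]+c*f[1],f[2]))
E
python3 -c "
from h import *
s,_=snap('w8')
blk(s)
import cv2
a=cv2.imread('pics/w8.png')
cv2.imwrite('pics/c8.png',cv2.resize(a[0:150,230:420],None,fx=4,fy=4,interpolation=cv2.INTER_CUBIC))"
```

```text
13.1167 [ 0.6414  0.3114 -0.4743  1.9983  0.1834  0.8716 -1.6627] [ 0.4677 -0.1484  0.0151] [-0.0001  0.9968 -0.0799  0.0006] [ 0.3922  0.4107 -0.397 ]
toe blk x -0.0517 y 0.0005 yawerr -0.0000 Fx 0.32 Fy 0.47 Fz -0.40
```

View pics/c8.png

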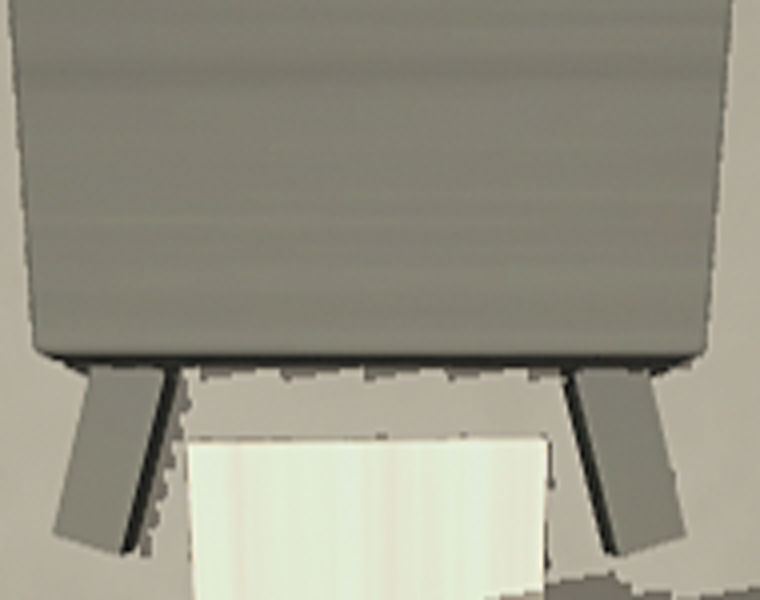

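>>> servo_tool(
  motion="0.002 0.0002 0 0 0 0 20;0.005 0.0004 0 0 0 0 20;0.008 0.0004 0 0 0 0 20;0.011 0.0004 0 0 0 0 20;0.014 0.0004 0 0 0 0 20;0.017 0.0004 0 0 0 0 20;0.019 0.0004 0 0 0 0 20;0.02 0.0004 0 0 0 0 20",
  force=15,
)

```text
time_s: 13.83
eef_pos: [0.4864, -0.1519, 0.0151]
ee_rot: [-0.0, 0.997, -0.08, 0.0]
wrist_force: [-4.7, 1.0, 5.2]
gripper_width: 0.0362
```

```bash
python3 -c "
from h import *
s,_=snap('w9')
blk(s)
import cv2
a=cv2.imread('pics/w9.png')
cv2.imwrite('pics/c9.png',cv2.resize(a[0:200,230:420],None,fx=4,fy=3,interpolation=cv2.INTER_CUBIC))"
```

```text
13.8333 [ 0.6261  0.348  -0.4671  1.9506  0.1993  0.8875 -1.6746] [ 0.4864 -0.1519  0.0151] [-0.      0.9968 -0.0801  0.    ] [-4.7316  0.9684  5.2398]
toe blk x -0.0326 y -0.0001 yawerr -0.0003 Fx -4.83 Fy 0.20 Fz 5.24
```

View pics/c9.png

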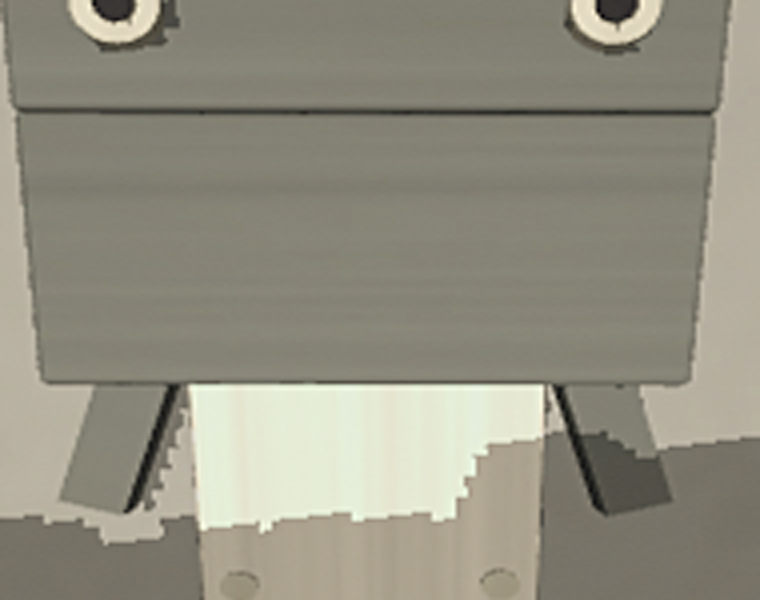

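>>> servo_tool(
  motion="0 -0.0003 -0.0004 0 0 0 20;0.0005 -0.0003 -0.0005 0 0 0 20;0.001 -0.0003 -0.0005 0 0 0 20;0.0015 -0.0003 -0.0005 0 0 0 20;0.002 -0.0003 -0.0005 0 0 0 20;0.0025 -0.0003 -0.0005 0 0 0 20;0.003 -0.0003 -0.0005 0 0 0 20;0.003 -0.0003 -0.0005 0 0 0 20",
)

```text
time_s: 14.55
eef_pos: [0.4892, -0.1521, 0.0155]
ee_rot: [0.0, 0.997, -0.08, 0.0]
wrist_force: [-0.0, 0.7, -3.3]
gripper_width: 0.0358
```

```bash
python3 -c "
from h import *
from bench import robot
s=robot.sense();blk(s);print(s['eef_pos'])"
```

```text
toe blk x -0.0298 y 0.0002 yawerr -0.0002 Fx -0.12 Fy 0.66 Fz -3.29
[ 0.4892 -0.1521  0.0155]
```

>>> servo_tool(
  motion="0.0002 0 0 0 0 0 20;0.0004 0 0 0 0 0 20;0.0006 0 0 0 0 0 20;0.0008 0 0 0 0 0 20;0.001 0 0 0 0 0 20;0.001 0 0 0 0 0 20;0.001 0 0 0 0 0 20;0.001 0 0 0 0 0 20",
  force=14,
)

```text
time_s: 15.22
eef_pos: [0.4901, -0.1522, 0.0155]
ee_rot: [0.0, 0.997, -0.08, 0.0]
wrist_force: [0.1, -0.1, -2.2]
gripper_width: 0.036
```

>>> servo_tool(
  motion="0.0002 0 0 0 0 0 20;0.0004 0 0 0 0 0 20;0.0006 0 0 0 0 0 20;0.0008 0 0 0 0 0 20;0.001 0 0 0 0 0 20;0.001 0 0 0 0 0 20;0.001 0 0 0 0 0 20;0.001 0 0 0 0 0 20",
)

```text
time_s: 15.88
eef_pos: [0.4911, -0.1524, 0.0155]
ee_rot: [0.0, 0.997, -0.08, 0.0]
wrist_force: [1.0, 0.4, -2.8]
gripper_width: 0.0363
```

```bash
python3 -c "
from h import *
from bench import robot
s=robot.sense();blk(s);print(s['eef_pos'])"
```

```text
toe blk x -0.0279 y 0.0002 yawerr -0.0002 Fx 0.91 Fy 0.56 Fz -2.78
[ 0.4911 -0.1524  0.0155]
```

>>> servo_tool(
  motion="0.0002 0 0 0 0 0 20;0.0004 0 0 0 0 0 20;0.0006 0 0 0 0 0 20;0.0008 0 0 0 0 0 20;0.001 0 0 0 0 0 20;0.001 0 0 0 0 0 20;0.001 0 0 0 0 0 20;0.001 0 0 0 0 0 20",
)

```text
time_s: 16.55
eef_pos: [0.4921, -0.1526, 0.0156]
ee_rot: [0.0, 0.997, -0.08, 0.0]
wrist_force: [-0.2, -0.6, -2.8]
gripper_width: 0.0361
```

>>> servo_tool(
  motion="0.0002 0 0 0 0 0 20;0.0004 0 0 0 0 0 20;0.0006 0 0 0 0 0 20;0.0008 0 0 0 0 0 20;0.001 0 0 0 0 0 20;0.001 0 0 0 0 0 20;0.001 0 0 0 0 0 20;0.001 0 0 0 0 0 20",
)

```text
time_s: 17.22
eef_pos: [0.493, -0.1527, 0.0156]
ee_rot: [0.0, 0.997, -0.08, 0.0]
wrist_force: [-0.0, -0.0, -2.8]
gripper_width: 0.0356
```

>>> servo_tool(
  motion="0.0002 0 0 0 0 0 20;0.0004 0 0 0 0 0 20;0.0006 0 0 0 0 0 20;0.0008 0 0 0 0 0 20;0.001 0 0 0 0 0 20;0.001 0 0 0 0 0 20;0.001 0 0 0 0 0 20;0.001 0 0 0 0 0 20",
)

```text
time_s: 17.88
eef_pos: [0.494, -0.1529, 0.0155]
ee_rot: [0.0, 0.997, -0.08, 0.0]
wrist_force: [0.6, 0.4, -2.2]
gripper_width: 0.0359
```

>>> servo_tool(
  motion="0.0002 0 0 0 0 0 20;0.0004 0 0 0 0 0 20;0.0006 0 0 0 0 0 20;0.0008 0 0 0 0 0 20;0.001 0 0 0 0 0 20;0.001 0 0 0 0 0 20;0.001 0 0 0 0 0 20;0.001 0 0 0 0 0 20",
)

```text
time_s: 18.55
eef_pos: [0.495, -0.1531, 0.0156]
ee_rot: [0.0, 0.997, -0.08, 0.0]
wrist_force: [-0.2, -0.2, -2.9]
gripper_width: 0.0358
```

>>> servo_tool(
  motion="0.0002 0 0 0 0 0 20;0.0004 0 0 0 0 0 20;0.0006 0 0 0 0 0 20;0.0008 0 0 0 0 0 20;0.001 0 0 0 0 0 20;0.001 0 0 0 0 0 20;0.001 0 0 0 0 0 20;0.001 0 0 0 0 0 20",
)

```text
time_s: 19.22
eef_pos: [0.496, -0.1532, 0.0155]
ee_rot: [0.0, 0.997, -0.08, -0.0]
wrist_force: [0.4, 0.0, -3.4]
gripper_width: 0.036
```

>>> servo_tool(
  motion="0.0002 0 0 0 0 0 20;0.0004 0 0 0 0 0 20;0.0006 0 0 0 0 0 20;0.0008 0 0 0 0 0 20;0.001 0 0 0 0 0 20;0.001 0 0 0 0 0 20;0.001 0 0 0 0 0 20;0.001 0 0 0 0 0 20",
)

```text
time_s: 19.88
eef_pos: [0.497, -0.1534, 0.0155]
ee_rot: [0.0, 0.997, -0.08, 0.0]
wrist_force: [0.4, 0.5, -2.6]
gripper_width: 0.0358
```

>>> servo_tool(
  motion="0.0002 0 0 0 0 0 20;0.0004 0 0 0 0 0 20;0.0006 0 0 0 0 0 20;0.0008 0 0 0 0 0 20;0.001 0 0 0 0 0 20;0.001 0 0 0 0 0 20;0.001 0 0 0 0 0 20;0.001 0 0 0 0 0 20",
)

```text
time_s: 20.55
eef_pos: [0.498, -0.1535, 0.0155]
ee_rot: [0.0, 0.997, -0.08, 0.0]
wrist_force: [1.1, 0.6, -2.7]
gripper_width: 0.0357
```

>>> servo_tool(
  motion="0.0002 0 0 0 0 0 20;0.0004 0 0 0 0 0 20;0.0006 0 0 0 0 0 20;0.0008 0 0 0 0 0 20;0.001 0 0 0 0 0 20;0.001 0 0 0 0 0 20;0.001 0 0 0 0 0 20;0.001 0 0 0 0 0 20",
)

```text
time_s: 21.22
eef_pos: [0.4989, -0.1537, 0.0155]
ee_rot: [0.0, 0.997, -0.08, 0.0]
wrist_force: [1.1, 0.3, -2.9]
gripper_width: 0.036
```

>>> servo_tool(
  motion="0.0002 0 0 0 0 0 20;0.0004 0 0 0 0 0 20;0.0006 0 0 0 0 0 20;0.0008 0 0 0 0 0 20;0.001 0 0 0 0 0 20;0.001 0 0 0 0 0 20;0.001 0 0 0 0 0 20;0.001 0 0 0 0 0 20",
)

```text
time_s: 21.88
eef_pos: [0.5, -0.1539, 0.0156]
ee_rot: [0.0, 0.997, -0.08, 0.0]
wrist_force: [-0.4, 0.2, -2.6]
gripper_width: 0.0363
```

>>> servo_tool(
  motion="0.0002 0 0 0 0 0 20;0.0004 0 0 0 0 0 20;0.0006 0 0 0 0 0 20;0.0008 0 0 0 0 0 20;0.001 0 0 0 0 0 20;0.001 0 0 0 0 0 20;0.001 0 0 0 0 0 20;0.001 0 0 0 0 0 20",
)

```text
time_s: 22.55
eef_pos: [0.5009, -0.154, 0.0155]
ee_rot: [0.0, 0.997, -0.08, 0.0]
wrist_force: [0.3, 1.2, -2.9]
gripper_width: 0.0356
```

>>> servo_tool(
  motion="0.0002 0 0 0 0 0 20;0.0004 0 0 0 0 0 20;0.0006 0 0 0 0 0 20;0.0008 0 0 0 0 0 20;0.001 0 0 0 0 0 20;0.001 0 0 0 0 0 20;0.001 0 0 0 0 0 20;0.001 0 0 0 0 0 20",
)

```text
time_s: 23.22
eef_pos: [0.5019, -0.1542, 0.0155]
ee_rot: [0.0, 0.997, -0.08, 0.0]
wrist_force: [0.1, 0.0, -2.4]
gripper_width: 0.0359
```

>>> servo_tool(
  motion="0.0002 0 0 0 0 0 20;0.0004 0 0 0 0 0 20;0.0006 0 0 0 0 0 20;0.0008 0 0 0 0 0 20;0.001 0 0 0 0 0 20;0.001 0 0 0 0 0 20;0.001 0 0 0 0 0 20;0.001 0 0 0 0 0 20",
)

```text
time_s: 23.88
eef_pos: [0.5029, -0.1543, 0.0156]
ee_rot: [0.0, 0.997, -0.08, 0.0]
wrist_force: [-0.1, 0.7, -3.5]
gripper_width: 0.036
```

>>> servo_tool(
  motion="0.0002 0 0 0 0 0 20;0.0004 0 0 0 0 0 20;0.0006 0 0 0 0 0 20;0.0008 0 0 0 0 0 20;0.001 0 0 0 0 0 20;0.001 0 0 0 0 0 20;0.001 0 0 0 0 0 20;0.001 0 0 0 0 0 20",
)

```text
time_s: 24.55
eef_pos: [0.5039, -0.1545, 0.0156]
ee_rot: [0.0, 0.997, -0.08, 0.0]
wrist_force: [0.1, -0.2, -3.3]
gripper_width: 0.0359
```

>>> servo_tool(
  motion="0.0002 0 0 0 0 0 20;0.0004 0 0 0 0 0 20;0.0006 0 0 0 0 0 20;0.0008 0 0 0 0 0 20;0.001 0 0 0 0 0 20;0.001 0 0 0 0 0 20;0.001 0 0 0 0 0 20;0.001 0 0 0 0 0 20",
)

```text
time_s: 25.22
eef_pos: [0.5049, -0.1547, 0.0155]
ee_rot: [0.0, 0.997, -0.08, -0.0]
wrist_force: [0.2, 0.3, -2.4]
gripper_width: 0.0359
```

>>> servo_tool(
  motion="0.0002 0 0 0 0 0 20;0.0004 0 0 0 0 0 20;0.0006 0 0 0 0 0 20;0.0008 0 0 0 0 0 20;0.001 0 0 0 0 0 20;0.001 0 0 0 0 0 20;0.001 0 0 0 0 0 20;0.001 0 0 0 0 0 20",
)

```text
time_s: 25.88
eef_pos: [0.5059, -0.1548, 0.0155]
ee_rot: [0.0, 0.997, -0.08, 0.0]
wrist_force: [-0.0, 0.1, -3.5]
gripper_width: 0.0361
```

>>> servo_tool(
  motion="0.0002 0 0 0 0 0 20;0.0004 0 0 0 0 0 20;0.0006 0 0 0 0 0 20;0.0008 0 0 0 0 0 20;0.001 0 0 0 0 0 20;0.001 0 0 0 0 0 20;0.001 0 0 0 0 0 20;0.001 0 0 0 0 0 20",
)

```text
time_s: 26.55
eef_pos: [0.5068, -0.155, 0.0155]
ee_rot: [0.0, 0.997, -0.08, 0.0]
wrist_force: [0.8, -0.7, -2.8]
gripper_width: 0.0358
```

>>> servo_tool(
  motion="0.0002 0 0 0 0 0 20;0.0004 0 0 0 0 0 20;0.0006 0 0 0 0 0 20;0.0008 0 0 0 0 0 20;0.001 0 0 0 0 0 20;0.001 0 0 0 0 0 20;0.001 0 0 0 0 0 20;0.001 0 0 0 0 0 20",
)

```text
time_s: 27.22
eef_pos: [0.5078, -0.1551, 0.0156]
ee_rot: [0.0, 0.997, -0.08, 0.0]
wrist_force: [0.1, 0.6, -2.7]
gripper_width: 0.0358
```

>>> servo_tool(
  motion="0.0002 0 0 0 0 0 20;0.0004 0 0 0 0 0 20;0.0006 0 0 0 0 0 20;0.0008 0 0 0 0 0 20;0.001 0 0 0 0 0 20;0.001 0 0 0 0 0 20;0.001 0 0 0 0 0 20;0.001 0 0 0 0 0 20",
)

```text
time_s: 27.88
eef_pos: [0.5088, -0.1553, 0.0155]
ee_rot: [0.0, 0.997, -0.08, 0.0]
wrist_force: [-0.2, -0.3, -2.5]
gripper_width: 0.0361
```

>>> servo_tool(
  motion="0.0002 0 0 0 0 0 20;0.0004 0 0 0 0 0 20;0.0006 0 0 0 0 0 20;0.0008 0 0 0 0 0 20;0.001 0 0 0 0 0 20;0.001 0 0 0 0 0 20;0.001 0 0 0 0 0 20;0.001 0 0 0 0 0 20",
)

```text
time_s: 28.55
eef_pos: [0.5098, -0.1554, 0.0156]
ee_rot: [0.0, 0.997, -0.08, 0.0]
wrist_force: [0.3, 0.3, -2.4]
gripper_width: 0.0359
```

>>> servo_tool(
  motion="0.0002 0 0 0 0 0 20;0.0004 0 0 0 0 0 20;0.0006 0 0 0 0 0 20;0.0008 0 0 0 0 0 20;0.001 0 0 0 0 0 20;0.001 0 0 0 0 0 20;0.001 0 0 0 0 0 20;0.001 0 0 0 0 0 20",
)

```text
time_s: 29.22
eef_pos: [0.5102, -0.1555, 0.0153]
ee_rot: [-0.0, 0.997, -0.08, -0.001]
wrist_force: [-5.0, 1.8, -0.7]
gripper_width: 0.0359
```

Contact: 5 N at about x = -8.5 mm in the block frame. Now I press to about 10 N.

>>> servo_tool(
  motion="0.0001 0 0.0001 0 0 0 20;0.0002 0 0.0002 0 0 0 20;0.0003 0 0.0003 0 0 0 20;0.0004 0 0.0003 0 0 0 20;0.0005 0 0.0003 0 0 0 20;0.0005 0 0.0003 0 0 0 20;0.0005 0 0.0003 0 0 0 20;0.0005 0 0.0003 0 0 0 20",
)

```text
time_s: 29.88
eef_pos: [0.5103, -0.1554, 0.0151]
ee_rot: [-0.0, 0.997, -0.08, -0.001]
wrist_force: [-8.2, 1.9, 3.0]
gripper_width: 0.0359
```

```bash
python3 -c "
from h import *
from bench import robot
s=robot.sense();blk(s);print(s['eef_pos'])"
```

```text
toe blk x -0.0084 y 0.0003 yawerr -0.0002 Fx -8.36 Fy 0.54 Fz 3.00
[ 0.5103 -0.1554  0.0151]
```

>>> servo_tool(
  motion="0.0001 0 0 0 0 0 20;0.0002 0 0 0 0 0 20;0.0003 0 0 0 0 0 20;0.0003 0 0 0 0 0 20;0.0003 0 0 0 0 0 20;0.0003 0 0 0 0 0 20;0.0003 0 0 0 0 0 20;0.0003 0 0 0 0 0 20",
)

```text
time_s: 30.55
eef_pos: [0.5104, -0.1554, 0.0151]
ee_rot: [-0.0, 0.997, -0.08, -0.001]
wrist_force: [-9.3, 2.6, 4.9]
gripper_width: 0.0358
```

```bash
python3 -c "
from h import *
s,_=snap('w10');blk(s)"
```

```text
30.55 [ 0.605   0.3943 -0.4584  1.8876  0.2171  0.911  -1.6882] [ 0.5104 -0.1554  0.0151] [-0.      0.9968 -0.08   -0.0013] [-9.3404  2.612   4.8621]
toe blk x -0.0084 y 0.0003 yawerr -0.0001 Fx -9.64 Fy 1.09 Fz 4.86
```

View pics/w10.png

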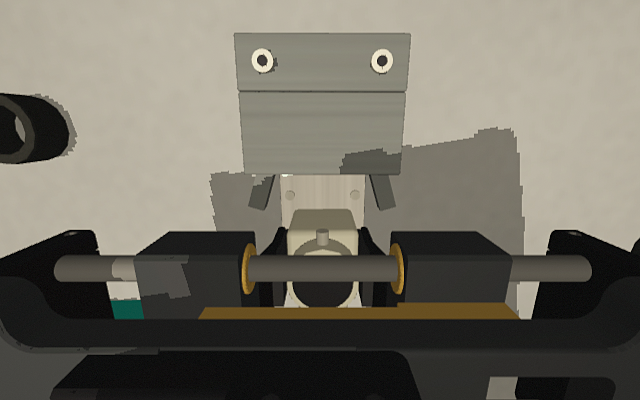

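>>> servo_tool(
  motion="0.0001 0 -0.0001 0 0 0 20;0.0002 0 -0.0002 0 0 0 20;0.0002 0 -0.0003 0 0 0 20;0.0002 0 -0.0003 0 0 0 20;0.0002 0 -0.0003 0 0 0 20;0.0002 0 -0.0003 0 0 0 20;0.0002 0 -0.0003 0 0 0 20;0.0002 0 -0.0003 0 0 0 20",
)

```text
time_s: 31.27
eef_pos: [0.5104, -0.1553, 0.0151]
ee_rot: [-0.0, 0.997, -0.08, -0.001]
wrist_force: [-8.2, 1.9, 2.0]
gripper_width: 0.036
```

```bash
python3 -c "
from h import *
from bench import robot
s=robot.sense();blk(s);print(s['eef_pos'])"
```

```text
toe blk x -0.0083 y 0.0005 yawerr -0.0000 Fx -8.39 Fy 0.54 Fz 1.95
[ 0.5104 -0.1553  0.0151]
```

>>> servo_tool(
  motion="0.0001 0 0 0 0 0 20;0.0002 0 0 0 0 0 20;0.0003 0 0 0 0 0 20;0.0003 0 0 0 0 0 20;0.0003 0 0 0 0 0 20;0.0003 0 0 0 0 0 20;0.0003 0 0 0 0 0 20;0.0003 0 0 0 0 0 20",
)

```text
time_s: 31.93
eef_pos: [0.5104, -0.1553, 0.0151]
ee_rot: [-0.0, 0.997, -0.08, -0.002]
wrist_force: [-9.7, 3.1, 3.4]
gripper_width: 0.0356
```

>>> servo_tool(
  motion="0 0 0 0 0 0 20;0 0 0 0 0 0 20;0 0 0 0 0 0 20;0 0 0 0 0 0 20;0 0 0 0 0 0 20;0 0 0 0 0 0 20;0 0 0 0 0 0 20;0 0 0 0 0 0 20",
)

```text
time_s: 32.6
eef_pos: [0.5104, -0.1553, 0.0151]
ee_rot: [-0.0, 0.997, -0.08, -0.002]
wrist_force: [-9.4, 3.1, 3.6]
gripper_width: 0.0362
```

>>> servo_tool(
  motion="-0.0002 0 0 0 0 0 20;-0.0004 0 0 0 0 0 20;-0.0006 0 0 0 0 0 20;-0.0006 0 0 0 0 0 30;-0.0006 0 0 0 0 0 42;-0.0006 0 0 0 0 0 50;-0.0006 0 0 0 0 0 60;-0.0006 0 0 0 0 0 70",
)

```text
time_s: 33.27
eef_pos: [0.5124, -0.156, 0.016]
ee_rot: [0.0, 0.997, -0.08, 0.001]
wrist_force: [0.5, -0.1, -0.6]
gripper_width: 0.0496
```

>>> servo_tool(
  motion="0 0 0 0 0 0 75;0 0 0 0 0 0 75;0 0 -0.005 0 0 0 75;0 0 -0.015 0 0 0 75;0 0 -0.03 0 0 0 75;0 0 -0.05 0 0 0 75;0 0 -0.07 0 0 0 75;0 0 -0.09 0 0 0 75",
)

```text
time_s: 33.93
eef_pos: [0.5116, -0.1556, 0.1075]
ee_rot: [0.0, 0.997, -0.08, 0.0]
wrist_force: [-0.2, 0.9, -0.7]
gripper_width: 0.065
```

```bash
python3 -c "
from h import *
s,_=snap('w11')
import cv2
a=cv2.imread('pics/w11.png')
cv2.imwrite('pics/c11.png',cv2.resize(a[20:280,220:420],None,fx=3,fy=2.3,interpolation=cv2.INTER_CUBIC))"
```

```text
33.9333 [ 0.6372  0.2714 -0.4864  1.8179  0.1423  1.0859 -1.6313] [ 0.5116 -0.1556  0.1075] [ 0.0001  0.9968 -0.0799  0.0004] [-0.2163  0.905  -0.6556]
```

View pics/w11.png

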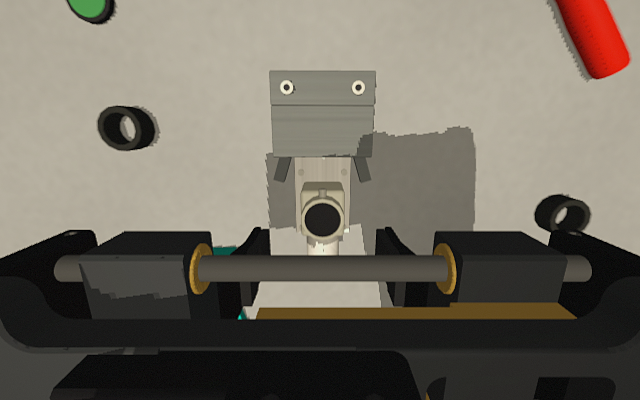

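View pics/c11.png

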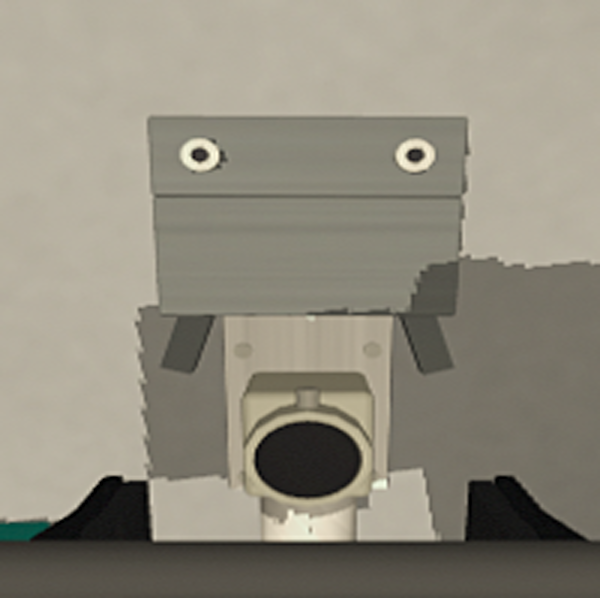

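```bash
python3 - <<'E'
import cv2
from h import *
def mk(n,x0,y0,x1,y1,f):
    a=cv2.imread(f"pics/{n}.png");return cv2.resize(a[y0:y1,x0:x1],None,fx=f,fy=f,interpolation=cv2.INTER_CUBIC)
A=mk("w10",270,165,375,240,7);B=mk("w11",270,140,375,190,7)
cv2.imwrite("pics/d10.png",A);cv2.imwrite("pics/d11.png",B)
E
```

```text
(no output)
```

View pics/d10.png

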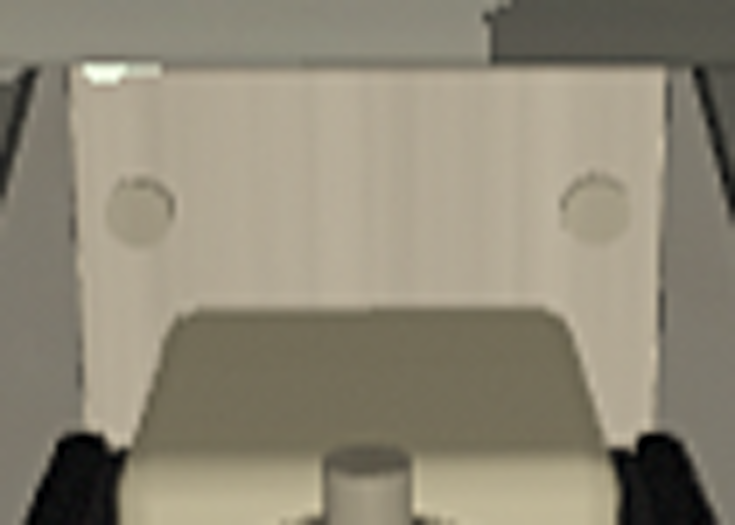

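View pics/d11.png

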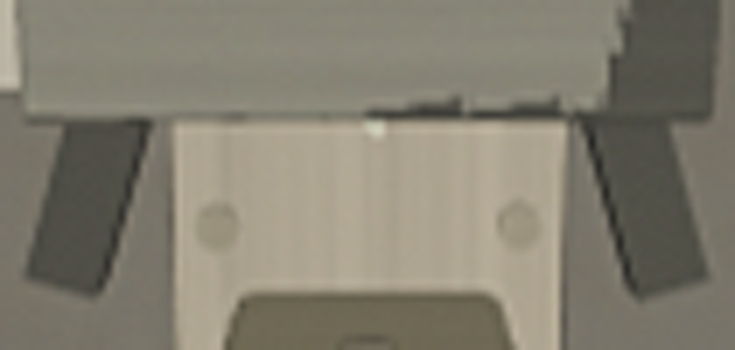

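```bash
python3 - <<'E'
from h import *
from bench import optics
c=optics.get_calibration("wrist")
def b(p,n,x0,y0):
    w=ray(c,((p[0]+.5)/7-.5+x0,(p[1]+.5)/7-.5+y0),.0095,np.load(n+".npy"));d=w-np.array([.5956,-.1695,0]);C,S=np.cos(-.16),np.sin(-.16)
    return np.array([C*d[0]+S*d[1],-S*d[0]+C*d[1]])
for n,o,L,Rr in[("w10",(270,165),(140,211),(596,210)),("w11",(270,140),(217,227),(518,225))]:
    l,r=b(L,n,*o),b(Rr,n,*o);d=l-r;print(n,l,r,"mid",(l+r)/2,"yaw",np.arctan2(-d[0],d[1]))
E
```

```text
w10 [-0.058   0.0199] [-0.0579 -0.0197] mid [-0.058   0.0001] yaw 0.0022059909917128955
w11 [-0.0583  0.0201] [-0.0581 -0.0196] mid [-0.0582  0.0002] yaw 0.006789867893012844
```

```bash
python3 - <<'E'
import cv2
from bench import robot,optics
cv2.imwrite("pics/top1.png",optics.capture("top"))
s=robot.sense();print(s["time_s"],s["joint_velocities"].round(3))
E
```

```text
34.0333 [-0.006  0.039  0.009  0.049  0.02  -0.049 -0.014]
```

View pics/top1.png

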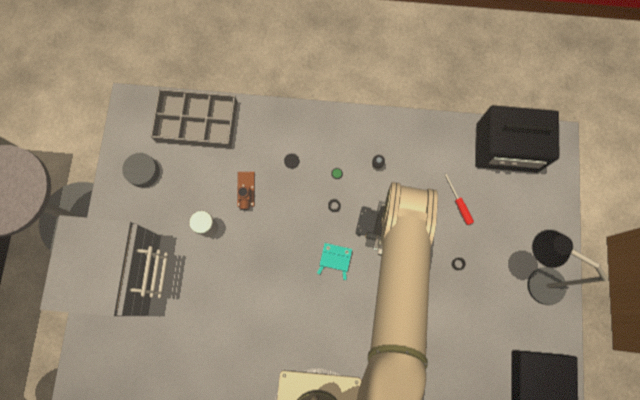

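The bystanders sit at the same pixels as at the start: eyecup (334,206), filter (337,174), eyepiece (378,162), dust cap (292,160), screwdriver (460,205), and canister (201,222). Handing in.

```bash
python3 -c "
from bench import robot
print(robot.hand_in())"
```

```text
the job is handed in; nothing more can be done
None
```

The white diagonal is stowed in the dark steel block's pocket and the job is handed in, at about 34 s on the clock; `hand_in` reported no verdict.

**What I did:** I gripped the diagonal by its housing and carried it over the cart. I lowered it in front of the pocket and crept in 1 mm steps, with the plate floating up to about 0.5 mm clear of the cart top so friction would not mask the feel. The stop bar met the toe at x ≈ -8.4 mm in the block's frame. I pressed with about 8–10 N for over 2 s, then eased off, let go and raised the gripper clear.

**Last checks:**
- **Position:** after letting go, the plate's screws had moved no more than 0.3 mm from where they were under pressure, which is within measuring error. The plate is 0.2 mm off the pocket's middle and about 0.007 rad from square.
- **Bystanders:** all seven were in view, six at the same pixels as at the start and eyecup_b by eye.
- **Forces:** the highest horizontal force I read at the wrist was about 10 N. Readings come only at the end of each move, and part of that was friction on the cart top, so the force on the stop itself was somewhat lower. I did not measure it directly.
- **Disagreement:** early on, the scene camera read positions about 4–10 mm larger in x than the top and wrist cameras, so I used the wrist camera.

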